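Find the heavy side of a sealed vibration rotor

ROBOT

A 6-joint arm with a two-finger parallel gripper is mounted at the origin on the work surface. World frame = base frame: x ahead of the robot, y to its left, z up, the work surface at z = 0. Lengths are in m, angles in rad, forces in N, time in s.
With the tool pointing down it reaches from about 0.3 to 0.875 m from the base axis. Payload 6.4 kg.
Tool frame: the origin (TCP) lies at the very end of the fingers, on their centre line; the grasp point (between the pads) lies 19 mm behind it; z points along the fingers, y is the line along which they close (so a half turn about z gives the same grasp; the last joint's range is limited). The gripper opens to 85 mm and grips with 20 to 120 N. Pads are 22 mm wide; open, the fingers measure 114 mm over their backs; the gripper's body (76 mm by 85 mm) begins 54 mm behind the grasp point. The pads swing forward as they close: fully open they stand 13 mm farther back than shut.
Start: joints at [-0.206, 0.181, 1.607, -0, 1.354, -0.206], TCP at [0.575, 0, 0.204] pointing down, gripper open.
Joint ranges: [-2.99, 2.99], [-0.89, 2.07], [0.3, 2.58], [-1.14, 4.28], [0, 2.63], [-3.12, 3.12]. Speed limits (rad/s): [2.57, 2.57, 3.01, 3.14, 3.14, 3.14].

INTERFACE

Orientations are given as a unit quaternion [x, y, z, w].
In Python, from plant import robot, viewer gives the robot as it stands.
- The arm moves only by the shell command python3 -m pendant 'ROWS' [FORCE]. ROWS is JSON, a list of rows, each an object with "translation": the shift along the tool's x, y, z in mm, a list of three; "roll": the turn about the tool's z in rad; "claw": the gripper command: -1 is shut, 1 is fully open, values between are in proportion. A call has 1 to 5 rows; each row is the pose to reach, as a shift and turn from the pose commanded when the call began, along the tool's axes at that moment; what a row does not reach only later rows make up. A row lasts 1/12 s, in which the tool goes at most 41.7 mm and 7.16 degrees, less where a joint would pass 70% of its speed; a pose out of reach is approached as far as the arm can. A call with a gripper value outside its range is refused whole. The fingers move at their own pace and stop on an object; FORCE is the grip in N (left out, the last holds). Time passes only in rows, so rows that repeat a pose let the fingers close. It gives the time, the measured TCP pose, the force, the opening and the grip force at its end, in the units of the state.
- robot.sense(): the state, without advancing time (a new reading comes with each control period).
- viewer.read_camera(name): name is "scene" or "side" or "wrist"; returns (picture, depth): 384x512x3 uint8, blue, green, red; 384x512 float32, m along the optical axis (not along the pixel's ray), 0 where there is no reading.
- viewer.camera_params(name): a dict with "mtx" (3x3 intrinsics, pixels), "extrinsics" (4x4, takes a point from world to camera coordinates); the wrist camera has in their place "T_tool_cam" (4x4, takes a point from camera to tool coordinates, whose origin is the TCP and whose axes are the flange's). Camera axes: x right, y down, z forward; pixel columns grow to the right and rows downward; lengths in m; the calibration is good to about 2 mm. A picture is of the moment at which its call begins: read the wrist's pose just before it. camera_params takes no time and is no camera call.
- robot.job_done(): hands the job in; it is judged then, once.
The state is a dict: "t": time; "joint_positions": joint angles; "qd": joint speeds; "joint_torque": joint torques, N m; "eef_pos": TCP position; "eef_rot": TCP orientation; "ft_force": force on the tool from outside, world axes, zero at the start; "moment": the same for the moment, N m; "width": finger opening in m; "grasp_force": force on a finger pad.
Only numpy, scipy, OpenCV 4.12 (cv2) and the standard library are available. Lean on these libraries where they do the work, as an engineer would, in place of code of your own. Each camera call takes 0.05 s, during which the arm holds its last target. There are 200 camera calls.

TASK

The round sealed rotor in the bench stand has a lead weight hidden somewhere on one side. Take its crank by the black hand grip, wind it right round at least one full turn to feel which side is heavy, then bring the rotor to rest with its heavy side straight down and finish still holding the crank grip there, leaving everything else on the bench where it is.

Things in the scene. Friction and masses are not known exactly. Their poses are not given: they have to be found in the camera images.
- stand: Fixed aluminium rotor stand. Origin: on the bench under the rotor's middle, z up; x runs along the level axle, -x is the crank side, the one upright stands at x = +40 to +70 mm. Base plate 150 x 120 x 12 mm. The rotor is a plain steel drum 110 mm across, 42 mm thick, axle 125 mm above the bench, crank-side face at x = -21 mm. The lead weight inside cannot be seen.
- axle (a point): Fixed point on the axle line, 125 mm above the bench, x = -85 mm in the stand's frame; its axes are the stand's. It is the centre of the 45 mm circle in which grip travels, in the stand's upright y-z plane.
- rotor (a joint): Angle (rad) of rotor and crank, right-handed about the stand's x; unlimited, counts on over turns, starts within 0.6 of 0. Grip above the axle at 0, on the stand's -y side at 1.57, below at 3.14. Drag 0.18 N m both ways (4 N at the grip), always more than the hidden weight's pull (at most 0.12 to 0.17 N m; 2.7 to 3.7 N at the grip), so let go it stays put. The crank itself is counterbalanced.
- sleeve: Black cylindrical hand grip of the crank, 15 mm thick, 64 mm long, parallel to the axle and 45 mm from it, x = -44 to -108 mm in the stand's frame. It turns freely on its pin, so fingers pointing down and closed across it can carry it all the way round without turning. Origin: its middle, on its centre line, 80 mm above the bench at its lowest, 170 mm at its highest.
- grip (a point): Where to hold the black hand grip: on its centre line, 9 mm outward of its middle, 45 mm from the axle. The crank arm is 43 mm and the drum face 64 mm away along the axle. The lead weight sits firmly, 33 mm from the axle, at an unknown angle to the crank that differs each time; resistance is greatest as it is lifted past axle height, least as it comes down past it.
- bearing: steel ball-bearing ring, 40 mm across, 12 mm high, lying on the bench near the stand; a bystander. Origin: centre of its underside
- flux_jar: small blue flux jar with white cap, 48 mm across, 45 mm high, standing near the stand; a bystander. Origin: centre of its underside
- driver: screwdriver with blue handle, 160 mm long, lying behind the upright of the stand; a bystander
- phone: black phone, 148 x 72 x 9 mm, lying flat; a bystander. Origin: centre of its underside
- parts_tray: grey divided parts tray, 130 x 100 x 25 mm; a bystander. Origin: centre of its underside
- spool: empty aluminium spool standing on end, 50 mm across, 40 mm high; a bystander. Origin: centre of its underside

How it is judged:
On the way:
1. The crank has been wound round by a full turn, either way (rotor joint beyond 5.6 or -5.6) ((value of joint rotor above 5.6 rad or value of joint rotor below -5.6 rad)).
At the end, for the whole second after the job is handed in: The hidden weight is within 9.8 mm sideways of straight below the axle (about 17 degrees either way), the rotor is still (under 0.1 rad/s), and the fingers hold the black crank grip with more than 3 N (z of slug_c0 in the frame of axle below -0.02 m and y of slug_c0 in the frame of axle between -0.0098 and 0.0098 m and contact force between the fingers and sleeve above 3 N and velocity of joint rotor between -0.1 and 0.1 rad/s); the arm keeps its last pose, push and grip.
It fails at once if a bystander on the bench is shifted by more than 30 mm (distance of any of bearing, flux_jar, driver, phone, parts_tray, spool from where it was at the start of the episode above 0.03 m).
It also fails if it takes over 72 s, if anything falls off the work surface, if the arm or the gripper's body presses on something with over 40 N, if the wrist force passes 120 N, or if a joint passes its speed limit or range.

## Working session

There is one attempt and no reset: what is moved stays moved. The work goes in short steps, Python scripts to look and compute and a shell command to move; the robot and the scene stay as the last step left them, time stands still between calls to the robot, and variables do not carry over. Pictures are saved under pics/ and viewed, at most 10 in all, crops included, and the job is handed in when it is done.

```bash
ls; mkdir -p pics; python3 - <<'E'
from plant import robot, viewer
import cv2,numpy as np
s=robot.sense();print({k:np.round(v,3) for k,v in s.items()})
a,d=viewer.read_camera("scene");b,e=viewer.read_camera("side")
np.savez('d0.npz',a=a,d=d,b=b,e=e)
cv2.imwrite('pics/a.png',a);cv2.imwrite('pics/b.png',b)
for n in("scene","side"):print(viewer.camera_params(n))
E
```

```text
pics
{'t': np.float64(0.0), 'joint_positions': array([-0.206,  0.182,  1.608,  0.   ,  1.354, -0.206]), 'qd': array([-0.001, -0.002,  0.001,  0.001, -0.   ,  0.001]), 'joint_torque': array([ 0.0000e+00, -4.4487e+01, -3.5134e+01, -0.0000e+00,  9.0000e-03,
        0.0000e+00]), 'eef_pos': array([0.574, 0.   , 0.203]), 'eef_rot': array([ 0.707,  0.707, -0.   , -0.001]), 'ft_force': array([0.279, 0.208, 0.233]), 'moment': array([-0.037,  0.043,  0.039]), 'grasp_force': np.float64(0.0), 'width': np.float64(0.086)}
{'mtx': array([[489.53140762,   0.        , 262.47491235],
       [  0.        , 489.53140762, 187.64800976],
       [  0.        ,   0.        ,   1.        ]]), 'extrinsics': array([[ 0.10438764,  0.99451184,  0.00702957, -0.01877604],
       [ 0.67530294, -0.06568981, -0.73460927, -0.25707491],
       [-0.73011585,  0.08143121, -0.67845398,  1.74375309],
       [ 0.        ,  0.        ,  0.        ,  1.        ]])}
{'mtx': array([[431.89872497,   0.        , 260.63846383],
       [  0.        , 431.89872497, 187.64397452],
       [  0.        ,   0.        ,   1.        ]]), 'extrinsics': array([[ 0.82856868, -0.55988241, -0.00237072, -0.44658682],
       [-0.31731805, -0.46610126, -0.82586855,  0.23684125],
       [ 0.46128428,  0.68504109, -0.5638577 ,  0.9470146 ],
       [ 0.        ,  0.        ,  0.        ,  1.        ]])}
```

View pics/a.png

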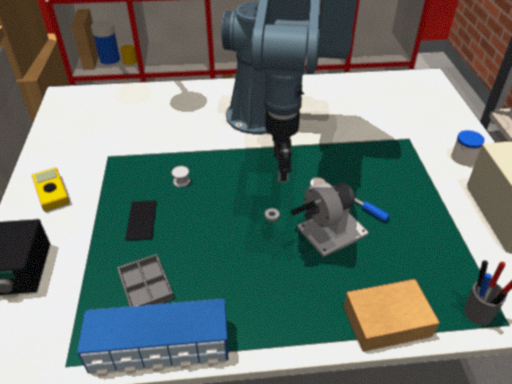

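View pics/b.png

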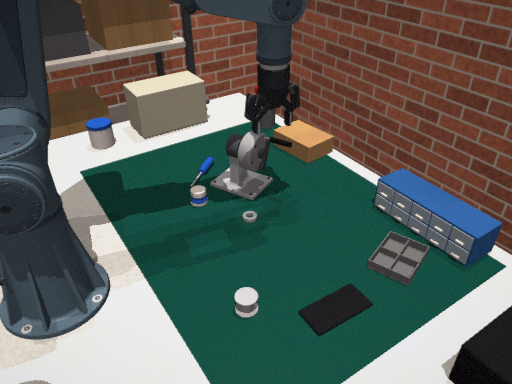

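The scene view shows the stand at about (333,220), with the crank grip pointing left at (303,210), the flux jar behind it at (318,185), the bearing at (272,214) and the driver at (372,210). The side view shows the grip at (282,141) and the base plate at (243,183). Next I'll localise them from the depth cloud.

```bash
cat > h.py <<'E'
import numpy as np
from plant import viewer
def cloud(d,n,box):
    p=viewer.camera_params(n);K=p["mtx"];E=p["extrinsics"]
    u,v=np.meshgrid(np.arange(box[0],box[1]),np.arange(box[2],box[3]));z=d[v,u]
    P=np.stack([(u-K[0,2])/K[0,0]*z,(v-K[1,2])/K[1,1]*z,z],-1).reshape(-1,3)
    return (P-E[:3,3])@E[:3,:3], np.stack([u.ravel(),v.ravel()],1), z.ravel()>0
E
python3 - <<'E'
import numpy as np,cv2
from h import *
D=np.load('d0.npz')
for im,d,n,b in((D['a'],D['d'],'scene',(250,400,170,260)),(D['b'],D['e'],'side',(180,320,110,230))):
    P,uv,ok=cloud(d,n,b);c=im[uv[:,1],uv[:,0]].astype(int)
    near=ok
    g=near&(P[:,2]>.006)&(P[:,2]<.018)&(c.min(1)>90)
    r=cv2.minAreaRect(P[g,:2].astype(np.float32));print(n,'plate',g.sum(),r,cv2.boxPoints(r).round(3).tolist(),np.median(P[g,2]))
    k=near&(c.max(1)<60)&(P[:,2]>.06)&(P[:,2]<.2)
    m=np.zeros(im.shape[:2],np.uint8);m[uv[k,1],uv[k,0]]=1
    nn,L,st,ce=cv2.connectedComponentsWithStats(m)
    for i in range(1,nn):
        if st[i,4]>15:
            q=P[(L[uv[:,1],uv[:,0]]==i)];print(' blk',st[i],q.mean(0).round(3),q.min(0).round(3),q.max(0).round(3))
    x0,x1,y0,y1=b;cv2.imwrite(f'pics/z_{n}.png',cv2.resize(im[y0:y1,x0:x1],None,fx=5,fy=5,interpolation=2))
E
```

```text
scene plate 974 ((0.5635161995887756, 0.11775348335504532), (0.1834052950143814, 0.2817113697528839), 2.7966504096984863) [[0.4650000035762787, 0.2540000081062317], [0.4790000021457672, -0.027000000700354576], [0.6620000004768372, -0.017999999225139618], [0.6480000019073486, 0.2630000114440918]] 0.011253054061495394
 blk [335 182  20  28 282] [0.582 0.165 0.145] [0.538 0.142 0.099] [0.605 0.193 0.161]
 blk [291 200  29  20 302] [0.625 0.062 0.146] [0.554 0.017 0.083] [0.66  0.096 0.177]
side plate 814 ((0.5864460468292236, 0.2822762727737427), (0.6451767683029175, 0.24908222258090973), 68.30186462402344) [[0.35100001096725464, 0.028999999165534973], [0.5830000042915344, -0.06300000101327896], [0.8209999799728394, 0.5360000133514404], [0.5899999737739563, 0.628000020980835]] 0.011546657956938634
 blk [226 134  17  24 218] [0.546 0.152 0.138] [0.527 0.127 0.101] [0.584 0.178 0.159]
 blk [257 137  35  34 330] [0.612 0.064 0.14 ] [0.581 0.018 0.071] [0.653 0.112 0.175]
```

View pics/z_scene.png

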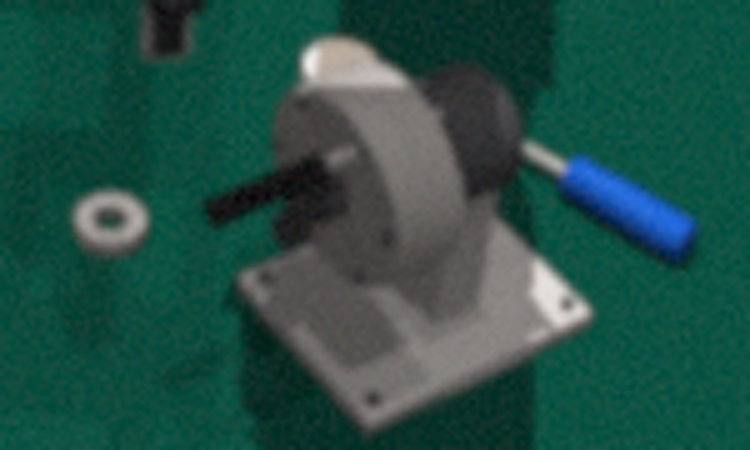

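View pics/z_side.png

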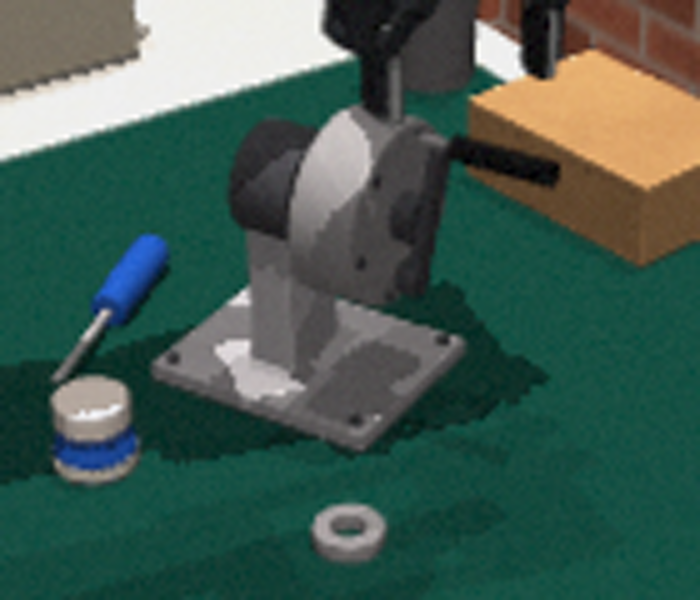

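The crops show the plate's top corners (scene crop: 240,275; 368,425; 592,312; side crop: 153,367; 362,445; 465,345; 245,287). The sleeve runs from (212,215) to about (315,170) in the scene crop and from (555,175) to (452,148) in the side crop.

```bash
python3 - <<'E'
import numpy as np
from plant import viewer
from scipy.optimize import least_squares
off={'scene':(250,170),'side':(180,110)}
def ray(n,c):
    p=viewer.camera_params(n);K=p["mtx"];E=p["extrinsics"]
    u,v=np.array(c)/5+off[n]-.4
    d=E[:3,:3].T@np.array([(u-K[0,2])/K[0,0],(v-K[1,2])/K[1,1],1]);return -E[:3,:3].T@E[:3,3],d
def pz(n,c,z): o,d=ray(n,c);return o+d*(z-o[2])/d[2]
for n,cs in(('scene',[(240,275),(368,425),(592,312)]),('side',[(153,367),(362,445),(465,345),(245,287)])):
    P=np.array([pz(n,c,.012) for c in cs]);print(n,P.round(4).tolist(),np.linalg.norm(np.diff(P,axis=0),axis=1).round(3))
def tri(a,b):
    A=[];B=[]
    for n,c in(('scene',a),('side',b)):
        o,d=ray(n,c);d/=np.linalg.norm(d);M=np.eye(3)-np.outer(d,d);A.append(M);B.append(M@o)
    A=np.vstack(A);B=np.hstack(B);x=np.linalg.lstsq(A,B,rcond=None)[0];return x,np.abs(A@x-B).max()
print('outer',tri((212,215),(555,175)),'inner',tri((315,170),(452,148)))
# rigid fit of corners: which stand corner per pixel; stand x toward +y world (crank -x at -y)
obs=[('scene',(240,275)),('scene',(368,425)),('scene',(592,312)),('side',(153,367)),('side',(362,445)),('side',(465,345)),('side',(245,287))]
L=np.array([(-75,-60),(75,-60),(75,60),(-75,60)])/1e3
W=[pz(n,c,.012)[:2] for n,c in obs]
best=None
for th0 in np.arange(0,6.28,.3):
    def f(p):
        R=np.array([[np.cos(p[2]),-np.sin(p[2])],[np.sin(p[2]),np.cos(p[2])]]);C=L@R.T+p[:2]
        return np.concatenate([C[np.argmin(np.linalg.norm(C-w,axis=1))]-w for w in W])
    r=least_squares(f,[.58,.1,th0],diff_step=1e-4)
    if r.cost<1e-3: print(r.x.round(4),r.cost,np.abs(r.fun).max().round(4))
E
```

```text
scene [[0.5491, 0.0578, 0.012], [0.6598, 0.107, 0.012], [0.5946, 0.2428, 0.012]] [0.121 0.151]
side [[0.4836, 0.1874, 0.012], [0.5434, 0.0502, 0.012], [0.6518, 0.102, 0.012], [0.5756, 0.2352, 0.012]] [0.15  0.12  0.153]
outer (array([0.65066766, 0.01973247, 0.16630568]), np.float64(0.0001370636313855339)) inner (array([0.62305279, 0.07523037, 0.16544943]), np.float64(0.0012085004686677447))
[0.5673 0.1461 2.031 ] 0.00017039539921500906 0.0121
[0.5673 0.1461 2.031 ] 0.00017039539922889763 0.0121
[0.5673 0.1461 2.031 ] 0.00017039539922699014 0.0121
[0.5673 0.1461 5.1726] 0.00017039539933655384 0.0121
[0.5673 0.1461 5.1726] 0.00017039539934171106 0.0121
[0.5673 0.1461 5.1726] 0.0001703953993478266 0.0121
```

```bash
python3 -m pendant '[{"translation":[20,34,-10],"roll":-0.12,"claw":1},{"translation":[37,68,-10],"roll":-0.24,"claw":1},{"translation":[37,68,-10],"roll":-0.36,"claw":1},{"translation":[37,68,-10],"roll":-0.43,"claw":1},{"translation":[37,68,-10],"roll":-0.43,"claw":1}]' 50
python3 - <<'E'
from plant import robot, viewer
import cv2,numpy as np
s=robot.sense();print(s['eef_pos'],s['eef_rot'])
a,d=viewer.read_camera("wrist");np.savez('w0.npz',a=a,d=d);cv2.imwrite('pics/w.png',a)
print(viewer.camera_params('wrist'))
E
```

```text
t: 0.52
eef_pos: [0.6428, 0.0375, 0.2122]
eef_rot: [0.539, 0.843, -0.0, -0.001]
ft_force: [-0.9, -0.3, 0.1]
width: 0.085
grasp_force: 0.0
[0.64282855 0.03748302 0.21221476] [ 5.38652119e-01  8.42527555e-01 -4.69791986e-04 -9.95973554e-04]
{'mtx': array([[284.98568379,   0.        , 252.39707269],
       [  0.        , 284.98568379, 191.70030101],
       [  0.        ,   0.        ,   1.        ]]), 'T_tool_cam': array([[ 9.05869547e-04, -9.45924432e-01, -3.24385801e-01,
         8.29913605e-02],
       [ 9.99999520e-01,  7.35401021e-04,  6.48102715e-04,
        -1.25186167e-03],
       [-3.74502543e-04, -3.24386233e-01,  9.45924644e-01,
        -1.70569358e-01],
       [ 0.00000000e+00,  0.00000000e+00,  0.00000000e+00,
         1.00000000e+00]])}
```

View pics/w.png

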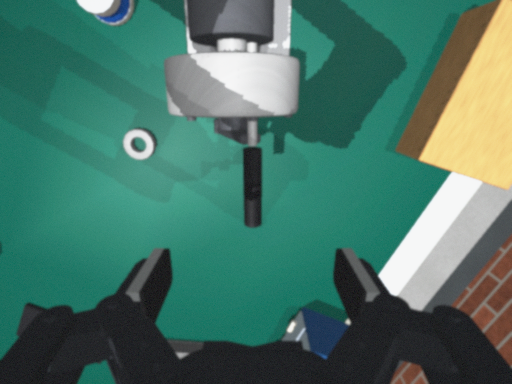

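The wrist view shows the sleeve nearly vertical at columns 244–261 and rows 147–227, so the yaw is aligned. The drum spans columns about 166–299 around row 88.

```bash
python3 - <<'E'
import numpy as np
from plant import viewer
D=np.load('w0.npz');d=D['d'];a=D['a'].astype(int);p=viewer.camera_params('wrist');K=p['mtx'];T=p['T_tool_cam']
pz=.2122
def dirs(u,v): return T[:3,:3]@np.array([(u-K[0,2])/K[0,0],(v-K[1,2])/K[1,1],1])
for v in (155,170,185,200,215,222,226,229):
    r=np.where(a[v,235:275].max(1)<70)[0]+235
    if len(r)<5: print(v,'none');continue
    u=(r[0]+r[-1])/2; z=np.median(d[v,r[2:-2]]);q=dirs(u,v)*z+T[:3,3];print(v,r[0],r[-1],'tool',(q*1e3).round(1),'world z',round(pz-q[2],4))
for v in(75,85,95,105,112):
    row=a[v];gm=(row[:,1]-row[:,2])<15  # not green
    r=np.where(gm[140:320])[0]+140
    al=[np.arctan2(*(dirs(u,v)[[1,2]])) for u in(r[0],r[-1])]
    m=np.mean(al);h=(al[1]-al[0])/2;Dd=.055/np.sin(h)
    print('drum',v,r[0],r[-1],'axis y',1e3*(T[1,3]+Dd*np.sin(m)),'axis z',pz-(T[2,3]+Dd*np.cos(m)))
E
```

```text
155 244 260 tool [40.3 -1.4 37.8] world z 0.1744
170 244 260 tool [28.7 -1.4 38.3] world z 0.1739
185 244 260 tool [16.8 -1.4 38.4] world z 0.1738
200 244 260 tool [ 4.4 -1.4 38.5] world z 0.1737
215 245 260 tool [-8.1 -1.  38. ] world z 0.1742
222 245 260 tool [-14.4  -1.   38.3] world z 0.1739
226 none
229 none
drum 75 166 298 axis y -17.822241388515415 axis z 0.12020587043094591
drum 85 167 298 axis y -17.528116113610825 axis z 0.12097392841899748
drum 95 167 297 axis y -18.06203997801502 axis z 0.12170099084728711
drum 105 168 297 axis y -17.765154351501444 axis z 0.12249265244508276
drum 112 170 294 axis y -18.88835017844066 axis z 0.11439558847727191
```

```bash
python3 -m pendant '[{"translation":[3,-1.4,20],"roll":0,"claw":1},{"translation":[3,-1.4,40],"roll":0,"claw":1},{"translation":[3,-1.4,56],"roll":0,"claw":1},{"translation":[3,-1.4,65],"roll":0,"claw":1},{"translation":[3,-1.4,65],"roll":0,"claw":1}]' 50
python3 -m pendant '[{"translation":[0,0,0],"roll":0,"claw":-0.2},{"translation":[0,0,0],"roll":0,"claw":-0.6},{"translation":[0,0,0],"roll":0,"claw":-1},{"translation":[0,0,0],"roll":0,"claw":-1},{"translation":[0,0,0],"roll":0,"claw":-1}]' 50
python3 -m pendant '[{"translation":[0,0,0],"roll":0,"claw":-1},{"translation":[0,0,0],"roll":0,"claw":-1},{"translation":[0,0,0],"roll":0,"claw":-1},{"translation":[0,0,0],"roll":0,"claw":-1},{"translation":[0,0,0],"roll":0,"claw":-1}]' 50
python3 -c "
from plant import robot;s=robot.sense();print(s['ft_force'],s['moment'],s['eef_rot'])"
```

```text
t: 0.98
eef_pos: [0.6385, 0.0391, 0.146]
eef_rot: [0.541, 0.841, -0.001, -0.002]
ft_force: [0.0, -0.1, -0.5]
width: 0.0858
grasp_force: 0.0
t: 1.4
eef_pos: [0.641, 0.0391, 0.1495]
eef_rot: [0.54, 0.842, 0.0, 0.001]
ft_force: [-0.5, 0.3, -0.6]
width: 0.0253
grasp_force: 0.0
t: 1.82
eef_pos: [0.6405, 0.0392, 0.1486]
eef_rot: [0.54, 0.842, -0.0, -0.0]
ft_force: [0.3, -0.3, -1.0]
width: 0.0
grasp_force: 0.0
[ 0.30493196 -0.27398037 -0.96753059] [0.09228698 0.00485848 0.01859444] [ 5.39961816e-01  8.41689513e-01 -1.49071581e-05 -3.20324525e-05]
```

```bash
python3 - <<'E'
from plant import robot, viewer
import cv2,numpy as np
a,d=viewer.read_camera("wrist");b,e=viewer.read_camera("side")
cv2.imwrite('pics/c.png',np.hstack([a[:,100:420],cv2.resize(b[90:220,210:320],(325,384),interpolation=2)]))
E
```

```text
(no output)
```

View pics/c.png

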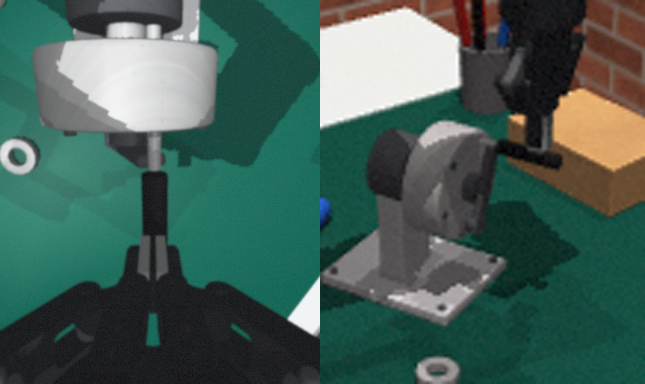

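The fingers are fully shut with the sleeve still visible ahead of or below the tips, so the grasp missed. I'll re-measure the sleeve.

```bash
python3 - <<'E'
import numpy as np
from plant import viewer,robot
s=robot.sense();pzz=s['eef_pos'][2]
im,d=viewer.read_camera('wrist');a=im.astype(int);p=viewer.camera_params('wrist');K=p['mtx'];T=p['T_tool_cam']
def dirs(u,v): return T[:3,:3]@np.array([(u-K[0,2])/K[0,0],(v-K[1,2])/K[1,1],1])
for v in (180,190,200,210,220,230,236,240,250,260,270):
    if v<234: r=np.where(a[v,225:285].max(1)<70)[0]+225
    else: r=np.arange(243,264)
    u=(r[0]+r[-1])/2; z=np.median(d[v,r[2:-2]]);q=dirs(u,v)*z+T[:3,3];print(v,r[0],r[-1],'tool',(q*1e3).round(1),'world z',round(pzz-q[2],4))
E
```

```text
180 242 267 tool [ 39.7  -0.  -25.1] world z 0.1736
190 242 266 tool [ 34.1  -0.3 -25.2] world z 0.1737
200 242 266 tool [ 28.4  -0.3 -25.4] world z 0.1739
210 242 266 tool [ 22.4  -0.3 -25. ] world z 0.1735
220 243 266 tool [ 16.5   0.  -25.3] world z 0.1738
230 243 266 tool [ 10.2   0.1 -25. ] world z 0.1735
236 243 263 tool [ 10.4  -0.8 -32.7] world z 0.1812
240 243 263 tool [ 10.4  -0.8 -37.2] world z 0.1857
250 243 263 tool [ 10.5  -0.8 -47.4] world z 0.196
260 243 263 tool [ 10.5  -0.9 -56.4] world z 0.2049
270 243 263 tool [ 10.5  -0.9 -64.3] world z 0.2128
```

```bash
python3 - <<'E'
from plant import robot, viewer
import cv2,numpy as np
from h import cloud
a,d=viewer.read_camera("wrist");b,e=viewer.read_camera("side");c,f=viewer.read_camera("scene")
s=robot.sense();print(s['t'],s['eef_pos'],s['width'],s['grasp_force'])
R=lambda x,w,h:cv2.resize(x,(w,h),interpolation=2)
cv2.imwrite('pics/e.png',np.hstack([R(a[160:300,200:310],400,510),R(b[100:160,255:302],400,510)]))
for n,dd,box in(('side',e,(255,302,90,160)),('scene',f,(280,330,150,225))):
    P,uv,ok=cloud(dd,n,box);q=np.abs(P[:,:2]-s['eef_pos'][:2]).max(1)<.03
    q&=ok&(P[:,2]>.1)&(P[:,2]<.26)
    for lo in np.arange(.14,.25,.01):
        k=q&(P[:,2]>=lo)&(P[:,2]<lo+.01)
        if k.any(): print(n,lo.round(2),k.sum(),P[k].mean(0).round(3),P[k,:2].min(0).round(3),P[k,:2].max(0).round(3))
E
```

```text
2.1167 [0.6404797  0.03913322 0.14854339] -3.5131763446906604e-05 0.0
side 0.16 54 [0.634 0.041 0.166] [0.62  0.017] [0.654 0.069]
side 0.17 55 [0.636 0.042 0.173] [0.619 0.018] [0.652 0.069]
side 0.18 27 [0.637 0.031 0.186] [0.624 0.023] [0.652 0.041]
side 0.19 34 [0.633 0.031 0.195] [0.625 0.025] [0.649 0.04 ]
side 0.2 34 [0.634 0.031 0.205] [0.624 0.025] [0.649 0.041]
side 0.21 19 [0.638 0.03  0.214] [0.625 0.025] [0.654 0.04 ]
side 0.22 50 [0.637 0.027 0.226] [0.611 0.013] [0.667 0.049]
side 0.23 33 [0.636 0.025 0.235] [0.61  0.012] [0.669 0.039]
side 0.24 38 [0.636 0.024 0.245] [0.613 0.013] [0.659 0.038]
scene 0.15 1 [0.653 0.022 0.16 ] [0.653 0.022] [0.653 0.022]
scene 0.16 52 [0.645 0.042 0.167] [0.629 0.017] [0.656 0.068]
scene 0.17 66 [0.641 0.043 0.173] [0.624 0.018] [0.655 0.068]
scene 0.18 30 [0.648 0.035 0.186] [0.63  0.025] [0.656 0.049]
scene 0.19 34 [0.648 0.036 0.195] [0.629 0.025] [0.657 0.049]
scene 0.2 29 [0.649 0.033 0.205] [0.633 0.026] [0.657 0.048]
scene 0.21 16 [0.646 0.028 0.215] [0.634 0.022] [0.658 0.038]
scene 0.22 67 [0.645 0.03  0.226] [0.612 0.013] [0.67  0.051]
scene 0.23 45 [0.645 0.033 0.235] [0.611 0.01 ] [0.67  0.055]
scene 0.24 66 [0.641 0.027 0.245] [0.611 0.01 ] [0.662 0.055]
```

View pics/e.png

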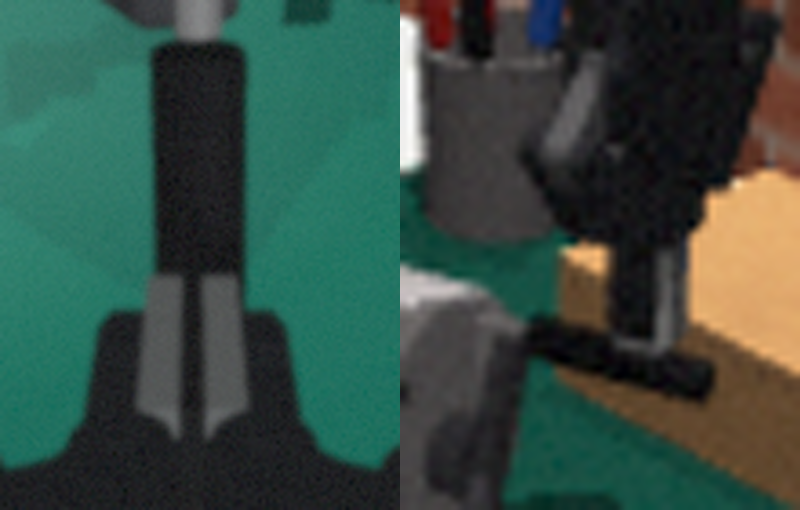

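The shut tips end at the sleeve's top, about 0.175 m, although the reported TCP is 0.1485. I'll lift clear and measure where the tips really are.

```bash
cat > tip.py <<'E'
from plant import robot, viewer
import numpy as np
from h import cloud
b,e=viewer.read_camera("side");c,f=viewer.read_camera("scene");s=robot.sense();print(s['eef_pos'],s['width'])
for n,dd,box in(('side',e,(245,320,60,170)),('scene',f,(270,340,130,225))):
    P,uv,ok=cloud(dd,n,box);q=ok&(np.abs(P[:,:2]-s['eef_pos'][:2]).max(1)<.06)&(P[:,2]>.14)&(P[:,2]<.27)
    for lo in np.arange(.14,.26,.006):
        k=q&(P[:,2]>=lo)&(P[:,2]<lo+.006)
        if k.any(): print(n,lo.round(3),k.sum(),P[k].mean(0).round(3),P[k,:2].min(0).round(3),P[k,:2].max(0).round(3))
E
python3 -m pendant '[{"translation":[0,0,-20],"roll":0,"claw":-1},{"translation":[0,0,-40],"roll":0,"claw":-1},{"translation":[0,0,-40],"roll":0,"claw":-1},{"translation":[0,0,-40],"roll":0,"claw":-1}]'
python3 tip.py
```

```text
t: 2.45
eef_pos: [0.6415, 0.039, 0.1901]
eef_rot: [0.54, 0.842, 0.001, 0.001]
ft_force: [-0.1, -0.0, -1.4]
width: -0.0003
grasp_force: 0.0
[0.64001905 0.03920752 0.18775936] 5.700901949602317e-05
side 0.14 27 [0.601 0.083 0.143] [0.58  0.071] [0.624 0.098]
side 0.146 21 [0.602 0.085 0.149] [0.58  0.073] [0.622 0.097]
side 0.152 26 [0.604 0.084 0.155] [0.58  0.065] [0.632 0.099]
side 0.158 39 [0.614 0.07  0.161] [0.581 0.022] [0.654 0.099]
side 0.164 73 [0.624 0.061 0.167] [0.581 0.017] [0.654 0.098]
side 0.17 84 [0.624 0.058 0.173] [0.58  0.017] [0.654 0.098]
side 0.176 22 [0.596 0.089 0.178] [0.581 0.028] [0.641 0.099]
side 0.212 1 [0.641 0.03  0.218] [0.641 0.03 ] [0.641 0.03 ]
side 0.218 13 [0.636 0.034 0.221] [0.631 0.027] [0.645 0.044]
side 0.224 19 [0.637 0.03  0.227] [0.627 0.026] [0.653 0.04 ]
side 0.23 19 [0.636 0.031 0.233] [0.625 0.025] [0.651 0.037]
side 0.236 21 [0.635 0.031 0.239] [0.625 0.026] [0.652 0.038]
side 0.242 20 [0.635 0.031 0.245] [0.626 0.024] [0.651 0.04 ]
side 0.248 22 [0.635 0.03  0.251] [0.626 0.025] [0.651 0.039]
side 0.254 12 [0.641 0.03  0.256] [0.626
[... 263 characters left out ...]
55 0.099]
scene 0.164 82 [0.628 0.065 0.168] [0.58  0.018] [0.657 0.098]
scene 0.17 125 [0.631 0.057 0.173] [0.581 0.018] [0.655 0.099]
scene 0.176 31 [0.595 0.092 0.178] [0.583 0.046] [0.644 0.099]
scene 0.212 1 [0.648 0.036 0.217] [0.648 0.036] [0.648 0.036]
scene 0.218 12 [0.647 0.031 0.221] [0.639 0.026] [0.651 0.045]
scene 0.224 22 [0.649 0.036 0.227] [0.639 0.025] [0.654 0.049]
scene 0.23 24 [0.647 0.035 0.233] [0.63  0.025] [0.655 0.049]
scene 0.236 22 [0.647 0.034 0.238] [0.63  0.026] [0.655 0.049]
scene 0.242 18 [0.649 0.033 0.245] [0.632 0.026] [0.655 0.048]
scene 0.248 15 [0.647 0.031 0.251] [0.639 0.026] [0.656 0.038]
scene 0.254 12 [0.648 0.03  0.258] [0.633 0.022] [0.658 0.038]
```

The real fingertips are about 29 mm behind the reported TCP: side and scene show them at 0.217 while the TCP reads 0.188. I'll compensate by going 29 mm deeper.

```bash
python3 -m pendant '[{"translation":[0,0,0],"roll":0,"claw":1},{"translation":[0,0,0],"roll":0,"claw":1},{"translation":[0,0,0],"roll":0,"claw":1},{"translation":[0,0,0],"roll":0,"claw":1},{"translation":[0,0,0],"roll":0,"claw":1}]'
python3 -m pendant '[{"translation":[0,0,20],"roll":0,"claw":1},{"translation":[0,0,40],"roll":0,"claw":1},{"translation":[0,0,55],"roll":0,"claw":1},{"translation":[0,0,68],"roll":0,"claw":1},{"translation":[0,0,68],"roll":0,"claw":1}]'
python3 -m pendant '[{"translation":[0,0,0],"roll":0,"claw":-0.2},{"translation":[0,0,0],"roll":0,"claw":-0.6},{"translation":[0,0,0],"roll":0,"claw":-1},{"translation":[0,0,0],"roll":0,"claw":-1},{"translation":[0,0,0],"roll":0,"claw":-1}]' 50
python3 -m pendant '[{"translation":[0,0,0],"roll":0,"claw":-1},{"translation":[0,0,0],"roll":0,"claw":-1},{"translation":[0,0,0],"roll":0,"claw":-1}]' 50
```

```text
t: 2.97
eef_pos: [0.6403, 0.0392, 0.1882]
eef_rot: [0.54, 0.842, -0.0, -0.0]
ft_force: [-0.4, 0.0, 1.4]
width: 0.0604
grasp_force: 0.0
t: 3.38
eef_pos: [0.6383, 0.0394, 0.1171]
eef_rot: [0.54, 0.842, -0.001, -0.002]
ft_force: [-1.5, -0.3, -0.4]
width: 0.0854
grasp_force: 0.0
t: 3.8
eef_pos: [0.6411, 0.0391, 0.1216]
eef_rot: [0.54, 0.842, 0.0, 0.001]
ft_force: [-0.4, -0.3, -0.1]
width: 0.0255
grasp_force: 0.0
t: 4.05
eef_pos: [0.6412, 0.0392, 0.1215]
eef_rot: [0.54, 0.842, 0.0, 0.001]
ft_force: [0.7, 1.5, 5.4]
width: 0.0131
grasp_force: 48.9
```

The sleeve is grasped (width 13 mm, 49 N). Next I'll work out the rows for the circle, with 5° per row and 15° per call.

```bash
python3 - <<'E'
import numpy as np
t0=np.arctan2(16.4,41.9)
f=lambda t:45*np.array([np.sin(t),-np.cos(t)])
for i in range(28):
    a=t0+i*np.radians(15);print(i,[ (f(a+np.radians(5*k))-f(a)).round(1).tolist() for k in(1,2,3)])
E
```

```text
0 [[3.6, 1.6], [7.0, 3.5], [10.3, 5.7]]
1 [[3.1, 2.5], [5.9, 5.2], [8.5, 8.1]]
2 [[2.3, 3.2], [4.3, 6.5], [6.1, 10.1]]
3 [[1.4, 3.7], [2.5, 7.4], [3.3, 11.3]]
4 [[0.4, 3.9], [0.5, 7.8], [0.2, 11.7]]
5 [[-0.6, 3.9], [-1.5, 7.7], [-2.8, 11.4]]
6 [[-1.6, 3.6], [-3.5, 7.0], [-5.7, 10.3]]
7 [[-2.5, 3.1], [-5.2, 5.9], [-8.1, 8.5]]
8 [[-3.2, 2.3], [-6.5, 4.3], [-10.1, 6.1]]
9 [[-3.7, 1.4], [-7.4, 2.5], [-11.3, 3.3]]
10 [[-3.9, 0.4], [-7.8, 0.5], [-11.7, 0.2]]
11 [[-3.9, -0.6], [-7.7, -1.5], [-11.4, -2.8]]
12 [[-3.6, -1.6], [-7.0, -3.5], [-10.3, -5.7]]
13 [[-3.1, -2.5], [-5.9, -5.2], [-8.5, -8.1]]
14 [[-2.3, -3.2], [-4.3, -6.5], [-6.1, -10.1]]
15 [[-1.4, -3.7], [-2.5, -7.4], [-3.3, -11.3]]
16 [[-0.4, -3.9], [-0.5, -7.8], [-0.2, -11.7]]
17 [[0.6, -3.9], [1.5, -7.7], [2.8, -11.4]]
18 [[1.6, -3.6], [3.5, -7.0], [5.7, -10.3]]
19 [[2.5, -3.1], [5.2, -5.9], [8.1, -8.5]]
20 [[3.2, -2.3], [6.5, -4.3], [10.1, -6.1]]
21 [[3.7, -1.4], [7.4, -2.5], [11.3, -3.3]]
22 [[3.9, -0.4], [7.8, -0.5], [11.7, -0.2]]
23 [[3.9, 0.6], [7.7, 1.5], [11.4, 2.8]]
24 [[3.6, 1.6], [7.0, 3.5], [10.3, 5.7]]
25 [[3.1, 2.5], [5.9, 5.2], [8.5, 8.1]]
26 [[2.3, 3.2], [4.3, 6.5], [6.1, 10.1]]
27 [[1.4, 3.7], [2.5, 7.4], [3.3, 11.3]]
```

```bash
cat > lg.py <<'E'
# log: angle from measured pose vs estimated centre, tangential/radial force, in tool y / z
import sys,json,numpy as np
from plant import robot
s=robot.sense();p=np.array(s['eef_pos']);F=np.array(s['ft_force'])
try: o=json.load(open('o.json'))
except Exception:
    o=[*p.tolist()];json.dump(o,open('o.json','w'))
Y=np.array([.909,.417,0]);X=np.array([-.417,.909,0]);Z=np.array([0,0,-1.])
d=(p-o)*1e3;y=d@Y+16.4;z=d@Z-41.9
th=np.arctan2(y,-z);t=np.cos(th)*Y+np.sin(th)*Z;r=np.sin(th)*Y-np.cos(th)*Z
print(f"t {s['t']:.2f} th {np.degrees(th):7.1f} R {np.hypot(y,z):.1f} dx {d@X:.1f} Ft {F@t:.2f} Fr {F@r:.2f} Fx {F@X:.2f} w {s['width']*1e3:.1f} g {s['grasp_force']:.0f}")
open('log.txt','a').write(json.dumps([s['t'],y,z,th,F@t,F@r,F@Y,F@Z])+'\n')
E
python3 lg.py
python3 -m pendant '[{"translation":[0,3.6,1.6],"roll":0,"claw":-1},{"translation":[0,7,3.5],"roll":0,"claw":-1},{"translation":[0,10.3,5.7],"roll":0,"claw":-1}]' 60 >/dev/null; python3 lg.py
python3 -m pendant '[{"translation":[0,3.1,2.5],"roll":0,"claw":-1},{"translation":[0,5.9,5.2],"roll":0,"claw":-1},{"translation":[0,8.5,8.1],"roll":0,"claw":-1}]' >/dev/null; python3 lg.py
python3 -m pendant '[{"translation":[0,2.3,3.2],"roll":0,"claw":-1},{"translation":[0,4.3,6.5],"roll":0,"claw":-1},{"translation":[0,6.1,10.1],"roll":0,"claw":-1}]' >/dev/null; python3 lg.py
```

```text
t 4.05 th    21.4 R 45.0 dx 0.0 Ft -0.78 Fr 5.47 Fx 1.03 w 13.1 g 49
t 4.30 th    36.1 R 45.2 dx 0.1 Ft -5.01 Fr 4.70 Fx 1.16 w 13.0 g 59
t 4.55 th    51.5 R 45.5 dx 0.2 Ft -4.03 Fr 4.06 Fx 1.25 w 12.9 g 59
t 4.80 th    66.7 R 45.7 dx 0.2 Ft -3.80 Fr 3.81 Fx 0.98 w 13.1 g 59
```

```bash

python3 -m pendant '[{"translation":[0,1.4,3.7],"roll":0,"claw":-1},{"translation":[0,2.5,7.4],"roll":0,"claw":-1},{"translation":[0,3.3,11.3],"roll":0,"claw":-1}]' >/dev/null; python3 lg.py
python3 -m pendant '[{"translation":[0,0.4,3.9],"roll":0,"claw":-1},{"translation":[0,0.5,7.8],"roll":0,"claw":-1},{"translation":[0,0.2,11.7],"roll":0,"claw":-1}]' >/dev/null; python3 lg.py
python3 -m pendant '[{"translation":[0,-0.6,3.9],"roll":0,"claw":-1},{"translation":[0,-1.5,7.7],"roll":0,"claw":-1},{"translation":[0,-2.8,11.4],"roll":0,"claw":-1}]' >/dev/null; python3 lg.py
python3 -m pendant '[{"translation":[0,-1.6,3.6],"roll":0,"claw":-1},{"translation":[0,-3.5,7],"roll":0,"claw":-1},{"translation":[0,-5.7,10.3],"roll":0,"claw":-1}]' >/dev/null; python3 lg.py
python3 -m pendant '[{"translation":[0,-2.5,3.1],"roll":0,"claw":-1},{"translation":[0,-5.2,5.9],"roll":0,"claw":-1},{"translation":[0,-8.1,8.5],"roll":0,"claw":-1}]' >/dev/null; python3 lg.py
python3 -m pendant '[{"translation":[0,-3.2,2.3],"roll":0,"claw":-1},{"translation":[0,-6.5,4.3],"roll":0,"claw":-1},{"translation":[0,-10.1,6.1],"roll":0,"claw":-1}]' >/dev/null; python3 lg.py
```

```text
t 5.05 th    82.2 R 45.8 dx 0.2 Ft -2.04 Fr 5.60 Fx 0.77 w 13.2 g 59
t 5.30 th    97.6 R 45.8 dx 0.2 Ft -1.21 Fr 6.50 Fx 0.78 w 13.2 g 58
t 5.55 th   113.3 R 45.8 dx 0.2 Ft 0.32 Fr 4.30 Fx 0.62 w 13.1 g 58
t 5.80 th   129.3 R 45.7 dx 0.2 Ft -1.05 Fr 3.60 Fx -1.71 w 13.1 g 58
t 6.05 th   144.1 R 45.6 dx 0.2 Ft -1.83 Fr 1.46 Fx -1.20 w 13.2 g 59
t 6.30 th   158.2 R 45.5 dx 0.0 Ft -0.94 Fr -2.25 Fx -2.05 w 12.9 g 59
```

```bash

python3 -m pendant '[{"translation":[0,-3.7,1.4],"roll":0,"claw":-1},{"translation":[0,-7.4,2.5],"roll":0,"claw":-1},{"translation":[0,-11.3,3.3],"roll":0,"claw":-1}]' >/dev/null; python3 lg.py
python3 -m pendant '[{"translation":[0,-3.9,0.4],"roll":0,"claw":-1},{"translation":[0,-7.8,0.5],"roll":0,"claw":-1},{"translation":[0,-11.7,0.2],"roll":0,"claw":-1}]' >/dev/null; python3 lg.py
python3 -m pendant '[{"translation":[0,-3.9,-0.6],"roll":0,"claw":-1},{"translation":[0,-7.7,-1.5],"roll":0,"claw":-1},{"translation":[0,-11.4,-2.8],"roll":0,"claw":-1}]' >/dev/null; python3 lg.py
python3 -m pendant '[{"translation":[0,-3.6,-1.6],"roll":0,"claw":-1},{"translation":[0,-7,-3.5],"roll":0,"claw":-1},{"translation":[0,-10.3,-5.7],"roll":0,"claw":-1}]' >/dev/null; python3 lg.py
python3 -m pendant '[{"translation":[0,-3.1,-2.5],"roll":0,"claw":-1},{"translation":[0,-5.9,-5.2],"roll":0,"claw":-1},{"translation":[0,-8.5,-8.1],"roll":0,"claw":-1}]' >/dev/null; python3 lg.py
python3 -m pendant '[{"translation":[0,-2.3,-3.2],"roll":0,"claw":-1},{"translation":[0,-4.3,-6.5],"roll":0,"claw":-1},{"translation":[0,-6.1,-10.1],"roll":0,"claw":-1}]' >/dev/null; python3 lg.py
python3 -m pendant '[{"translation":[0,-1.4,-3.7],"roll":0,"claw":-1},{"translation":[0,-2.5,-7.4],"roll":0,"claw":-1},{"translation":[0,-3.3,-11.3],"roll":0,"claw":-1}]' >/dev/null; python3 lg.py
```

```text
t 6.55 th   172.2 R 45.4 dx -0.0 Ft -1.77 Fr -4.34 Fx -0.58 w 13.3 g 59
t 6.80 th  -173.6 R 45.2 dx -0.1 Ft -2.19 Fr -5.09 Fx -1.63 w 13.3 g 59
t 7.05 th  -159.1 R 45.0 dx -0.2 Ft -2.66 Fr -6.26 Fx -0.78 w 13.3 g 59
t 7.30 th  -144.3 R 44.7 dx -0.3 Ft -3.17 Fr -6.70 Fx -1.49 w 12.9 g 59
t 7.55 th  -129.5 R 44.5 dx -0.4 Ft -3.61 Fr -7.49 Fx -2.42 w 13.2 g 59
t 7.80 th  -114.6 R 44.4 dx -0.5 Ft -5.38 Fr -8.68 Fx -3.94 w 13.0 g 59
t 8.05 th   -99.8 R 44.3 dx -0.5 Ft -5.29 Fr -10.73 Fx -4.37 w 12.9 g 58
```

```bash

python3 -m pendant '[{"translation":[0,-0.4,-3.9],"roll":0,"claw":-1},{"translation":[0,-0.5,-7.8],"roll":0,"claw":-1},{"translation":[0,-0.2,-11.7],"roll":0,"claw":-1}]' >/dev/null; python3 lg.py
python3 -m pendant '[{"translation":[0,0.6,-3.9],"roll":0,"claw":-1},{"translation":[0,1.5,-7.7],"roll":0,"claw":-1},{"translation":[0,2.8,-11.4],"roll":0,"claw":-1}]' >/dev/null; python3 lg.py
python3 -m pendant '[{"translation":[0,1.6,-3.6],"roll":0,"claw":-1},{"translation":[0,3.5,-7],"roll":0,"claw":-1},{"translation":[0,5.7,-10.3],"roll":0,"claw":-1}]' >/dev/null; python3 lg.py
python3 -m pendant '[{"translation":[0,2.5,-3.1],"roll":0,"claw":-1},{"translation":[0,5.2,-5.9],"roll":0,"claw":-1},{"translation":[0,8.1,-8.5],"roll":0,"claw":-1}]' >/dev/null; python3 lg.py
python3 -m pendant '[{"translation":[0,3.2,-2.3],"roll":0,"claw":-1},{"translation":[0,6.5,-4.3],"roll":0,"claw":-1},{"translation":[0,10.1,-6.1],"roll":0,"claw":-1}]' >/dev/null; python3 lg.py
python3 -m pendant '[{"translation":[0,3.7,-1.4],"roll":0,"claw":-1},{"translation":[0,7.4,-2.5],"roll":0,"claw":-1},{"translation":[0,11.3,-3.3],"roll":0,"claw":-1}]' >/dev/null; python3 lg.py
python3 -m pendant '[{"translation":[0,3.9,-0.4],"roll":0,"claw":-1},{"translation":[0,7.8,-0.5],"roll":0,"claw":-1},{"translation":[0,11.7,-0.2],"roll":0,"claw":-1}]' >/dev/null; python3 lg.py
python3 -m pendant '[{"translation":[0,3.9,0.6],"roll":0,"claw":-1},{"translation":[0,7.7,1.5],"roll":0,"claw":-1},{"translation":[0,11.4,2.8],"roll":0,"claw":-1}]' >/dev/null; python3 lg.py
python3 - <<'E'
import json,numpy as np
L=np.array([json.loads(l) for l in open('log.txt')])[1:];th=L[:,3];Ft=L[:,4]
A=np.c_[np.ones_like(th),np.cos(th),np.sin(th)];c,r,_,_=np.linalg.lstsq(A,Ft,rcond=None)
print(c,'rms',np.sqrt(r/len(th)),'amp',np.hypot(c[1],c[2]),'phase of most resist',np.degrees(np.arctan2(-c[2],-c[1])))
yz=L[:,1:3];B=np.c_[2*yz,np.ones(len(yz))];q=np.linalg.lstsq(B,(yz**2).sum(1),rcond=None)[0];print('circle',q[:2],np.sqrt(q[2]+q[:2]@q[:2]))
E
```

```text
t 8.30 th   -85.3 R 44.3 dx -0.4 Ft -5.98 Fr -10.62 Fx -4.93 w 13.2 g 58
t 8.55 th   -71.2 R 44.4 dx -0.4 Ft -7.14 Fr -11.79 Fx -6.52 w 12.7 g 58
t 8.80 th   -58.0 R 44.5 dx -0.3 Ft -7.95 Fr -10.57 Fx -7.82 w 13.0 g 58
t 9.05 th   -45.4 R 44.6 dx -0.2 Ft -7.33 Fr -4.52 Fx -8.23 w 13.1 g 59
t 9.30 th   -31.4 R 44.5 dx -0.1 Ft -7.11 Fr 8.36 Fx -5.66 w 13.1 g 60
t 9.55 th   -14.2 R 44.4 dx -0.1 Ft -6.92 Fr 12.26 Fx -2.41 w 12.7 g 61
t 9.80 th     3.3 R 44.6 dx -0.1 Ft -7.55 Fr 11.45 Fx -1.38 w 13.2 g 61
t 10.05 th    19.8 R 44.9 dx -0.0 Ft -6.47 Fr 8.97 Fx 0.41 w 13.4 g 61
[-4.17857843 -2.62570339  2.11786022] rms [0.5474188] amp 3.3733737182745163 phase of most resist -38.88922282999763
circle [0.73289009 0.23108567] 45.02329584579593
```

```bash
python3 - <<'E'
import numpy as np
t0=np.arctan2(16.4,41.9)
f=lambda t:45*np.array([np.sin(t),-np.cos(t)])
for i in range(11):
    a=t0-i*np.radians(15);print(i,[ (f(a-np.radians(5*k))-f(a)).round(1).tolist() for k in(1,2,3)])
E
```

```text
0 [[-3.7, -1.3], [-7.5, -2.2], [-11.4, -2.8]]
1 [[-3.9, -0.3], [-7.8, -0.2], [-11.7, 0.2]]
2 [[-3.9, 0.8], [-7.6, 1.8], [-11.3, 3.3]]
3 [[-3.5, 1.7], [-6.9, 3.8], [-10.1, 6.1]]
4 [[-3.0, 2.6], [-5.7, 5.4], [-8.1, 8.5]]
5 [[-2.2, 3.3], [-4.1, 6.7], [-5.7, 10.3]]
6 [[-1.3, 3.7], [-2.2, 7.5], [-2.8, 11.4]]
7 [[-0.3, 3.9], [-0.2, 7.8], [0.2, 11.7]]
8 [[0.8, 3.9], [1.8, 7.6], [3.3, 11.3]]
9 [[1.7, 3.5], [3.8, 6.9], [6.1, 10.1]]
10 [[2.6, 3.0], [5.4, 5.7], [8.5, 8.1]]
```

```bash

python3 -m pendant '[{"translation":[0,-3.2,-1.8],"roll":0,"claw":-1},{"translation":[0,-6.5,-3.2],"roll":0,"claw":-1},{"translation":[0,-10.4,-3.8],"roll":0,"claw":-1}]' >/dev/null; python3 lg.py
python3 -m pendant '[{"translation":[0,-3.9,-0.3],"roll":0,"claw":-1},{"translation":[0,-7.8,-0.2],"roll":0,"claw":-1},{"translation":[0,-11.7,0.2],"roll":0,"claw":-1}]' >/dev/null; python3 lg.py
python3 -m pendant '[{"translation":[0,-3.9,0.8],"roll":0,"claw":-1},{"translation":[0,-7.6,1.8],"roll":0,"claw":-1},{"translation":[0,-11.3,3.3],"roll":0,"claw":-1}]' >/dev/null; python3 lg.py
python3 -m pendant '[{"translation":[0,-3.5,1.7],"roll":0,"claw":-1},{"translation":[0,-6.9,3.8],"roll":0,"claw":-1},{"translation":[0,-10.1,6.1],"roll":0,"claw":-1}]' >/dev/null; python3 lg.py
python3 -m pendant '[{"translation":[0,-3,2.6],"roll":0,"claw":-1},{"translation":[0,-5.7,5.4],"roll":0,"claw":-1},{"translation":[0,-8.1,8.5],"roll":0,"claw":-1}]' >/dev/null; python3 lg.py
python3 -m pendant '[{"translation":[0,-2.2,3.3],"roll":0,"claw":-1},{"translation":[0,-4.1,6.7],"roll":0,"claw":-1},{"translation":[0,-5.7,10.3],"roll":0,"claw":-1}]' >/dev/null; python3 lg.py
python3 -m pendant '[{"translation":[0,-1.3,3.7],"roll":0,"claw":-1},{"translation":[0,-2.2,7.5],"roll":0,"claw":-1},{"translation":[0,-2.8,11.4],"roll":0,"claw":-1}]' >/dev/null; python3 lg.py
python3 -m pendant '[{"translation":[0,-0.3,3.9],"roll":0,"claw":-1},{"translation":[0,-0.2,7.8],"roll":0,"claw":-1},{"translation":[0,0.2,11.7],"roll":0,"claw":-1}]' >/dev/null; python3 lg.py
python3 -m pendant '[{"translation":[0,0.8,3.9],"roll":0,"claw":-1},{"translation":[0,1.8,7.6],"roll":0,"claw":-1},{"translation":[0,3.3,11.3],"roll":0,"claw":-1}]' >/dev/null; python3 lg.py
python3 -m pendant '[{"translation":[0,1.7,3.5],"roll":0,"claw":-1},{"translation":[0,3.8,6.9],"roll":0,"claw":-1},{"translation":[0,6.1,10.1],"roll":0,"claw":-1}]' >/dev/null; python3 lg.py
cat > fit.py <<'E'
import json,numpy as np
L=np.array([json.loads(l) for l in open('log.txt')])[1:];n=24
yz=L[:,1:3]-[.73,.23];th=np.arctan2(yz[:,0],-yz[:,1]);Ft=L[:,6]*np.cos(th)+L[:,7]*np.sin(th)
s=np.r_[-np.ones(n),np.ones(len(L)-n)]
for m in(np.ones(len(L),bool),s<0,s>0):
    A=np.c_[s,np.cos(th),np.sin(th)][m];c,r,_,_=np.linalg.lstsq(A,Ft[m],rcond=None)
    p=np.degrees(np.arctan2(-c[2],-c[1]));print(c.round(2),'rms',np.sqrt(r/m.sum()),'target th',p-90)
print('now',np.degrees(th[-1]))
E
python3 fit.py
```

```text
t 10.30 th     6.1 R 44.9 dx -0.0 Ft 2.01 Fr 1.52 Fx -4.05 w 13.0 g 60
t 10.55 th    -9.4 R 44.7 dx -0.1 Ft 1.15 Fr -1.60 Fx -4.70 w 13.1 g 60
t 10.80 th   -24.8 R 44.6 dx -0.2 Ft 1.08 Fr -3.05 Fx -6.64 w 12.7 g 59
t 11.05 th   -39.7 R 44.5 dx -0.2 Ft 0.03 Fr -6.97 Fx -6.99 w 12.9 g 59
t 11.30 th   -54.1 R 44.3 dx -0.3 Ft 0.74 Fr -6.58 Fx -5.43 w 12.9 g 59
t 11.55 th   -68.5 R 44.2 dx -0.4 Ft 1.21 Fr -5.84 Fx -6.29 w 13.1 g 60
t 11.80 th   -83.3 R 44.2 dx -0.4 Ft 1.94 Fr -4.14 Fx -5.23 w 12.9 g 60
t 12.05 th   -98.3 R 44.2 dx -0.4 Ft 2.27 Fr -4.47 Fx -4.44 w 12.8 g 60
t 12.30 th  -113.4 R 44.4 dx -0.4 Ft 2.64 Fr -3.55 Fx -4.49 w 13.0 g 60
t 12.55 th  -128.7 R 44.6 dx -0.3 Ft 3.85 Fr -4.14 Fx -3.74 w 12.7 g 60
[ 4.08 -2.59  2.15] rms [0.48774934] target th -129.73978309133065
[ 4.09 -2.61  2.11] rms [0.54128206] target th -128.95618898537185
[ 4.23 -2.62  2.43] rms [0.30558049] target th -132.8460681395335
now -127.87317828082112
```

Both winding directions agree that the heavy side is down at θ ≈ -130°, and I'm at about -128°. I'll nudge it slightly and let it settle.

```bash

python3 -m pendant '[{"translation":[0,0.7,0.9],"roll":0,"claw":-1},{"translation":[0,0.7,0.9],"roll":0,"claw":-1},{"translation":[0,0.7,0.9],"roll":0,"claw":-1},{"translation":[0,0.7,0.9],"roll":0,"claw":-1},{"translation":[0,0.7,0.9],"roll":0,"claw":-1}]' 60 >/dev/null; python3 lg.py
python3 -m pendant '[{"translation":[0,0,0],"roll":0,"claw":-1},{"translation":[0,0,0],"roll":0,"claw":-1},{"translation":[0,0,0],"roll":0,"claw":-1},{"translation":[0,0,0],"roll":0,"claw":-1},{"translation":[0,0,0],"roll":0,"claw":-1}]' >/dev/null; python3 lg.py
python3 - <<'E'
from plant import viewer
import cv2,numpy as np
b,e=viewer.read_camera("side");c,_=viewer.read_camera("scene")
cv2.imwrite('pics/f.png',np.hstack([cv2.resize(b[90:230,180:320],(400,400)),cv2.resize(c[150:270,250:400],(400,400))]))
E
```

```text
t 12.97 th  -130.5 R 44.5 dx -0.4 Ft -1.06 Fr -2.80 Fx -6.36 w 13.5 g 60
t 13.38 th  -130.5 R 44.6 dx -0.3 Ft -0.53 Fr -3.23 Fx -5.45 w 13.0 g 60
```

View pics/f.png

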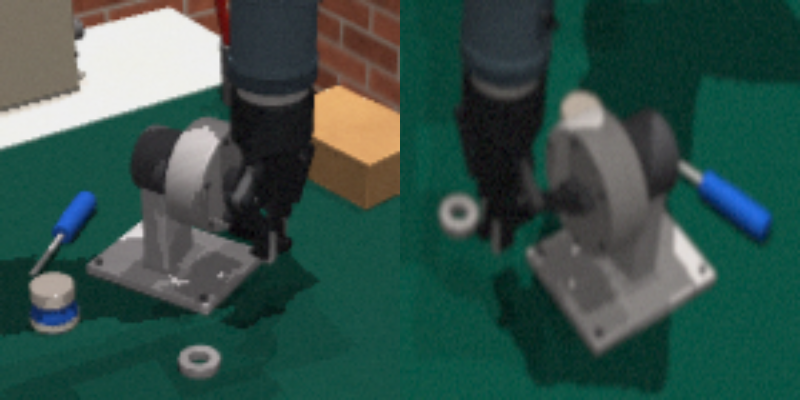

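The picture shows the fingers holding the grip low on the crank side (side half, about 270,240). The bearing, jar and driver are where they started, and the rotor is still.

```bash
python3 -c "
from plant import robot;print(robot.job_done())"
```

```text
the job is handed in; nothing more can be done
None
```

I wound the crank through one full turn and handed the job in at about 13.5 s, still holding the crank grip at 60 N with the rotor at rest; by the force fit (about -130° ± 3°) the heavy side is straight down, and the bearing, jar and driver look unmoved in the last pictures, though no verdict came back.

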